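# Draw an optical post up to beam height and hold it

## Robot

A 7-joint arm with a two-finger parallel gripper is mounted at the origin on a cart in front of the work surface, level with it; the furniture and walls round the work are solid. World frame = base frame: x ahead of the robot, y to its left, z up, the work surface at z = 0. Lengths are in m, angles in degrees, forces in N, time in s.
With the tool pointing down it reaches from about 0.425 to 0.925 m from the base axis. Payload 6.8 kg.
Tool frame: the origin (TCP) lies between the finger pads; the fingertips stand 22 mm ahead of it and the grasp point (between the pads) lies 3 mm ahead of it (arm.tip_extent is the distance from the TCP to the fingertips, in m); z points along the fingers, y is the line along which they close (so a half turn about z gives the same grasp; the last joint's range is limited). The gripper opens to 88 mm and grips with 3 to 60 N. Pads are 20 mm wide; open, the fingers measure 115 mm over their backs; the gripper's body (75 mm by 178 mm) begins 61 mm behind the grasp point.
Start: joints at [65.598, 27.33, 1.283, 89.118, -0.659, 63.558, -4.761], TCP at [0.211, -0.641, 0.245] pointing down, gripper open.
Joint ranges: [-169.35, 169.35], [-19.33, 120.38], [-80.79, 83.38], [13.8, 139.57], [-78.32, 258.32], [9.67, 109.79], [-169.56, 169.56]. Speed limits (degrees/s): [136.94, 136.94, 180, 180, 180, 180, 180].

## Interface

Orientations are given as [roll, pitch, yaw] about the fixed x, y, z axes, in that order (R = Rz(yaw) Ry(pitch) Rx(roll)).
In Python, from bench import arm, imaging, status, workorder gives the robot as it stands (arm), with the cameras (imaging), the readings (status) and the job (workorder).
- The arm moves only by the tool inch_along, called as name(argument=value, ...) on one line, values as JSON. Schema: {"type":"object","properties":{"increments":{"type":"object","properties":{"ticks":{"type":"array","items":{"type":"array","items":{"type":"number"},"minItems":4,"maxItems":4},"minItems":1,"maxItems":5}},"additionalProperties":false,"required":["ticks"]},"aperture":{"type":"number"},"grip_n":{"type":"number"},"only":{"type":"string"},"quiet":{"type":"boolean"},"lines":{"type":"string"}},"required":["increments"],"additionalProperties":false}. increments is an object whose key "ticks" holds a list of rows, 1 to 5 of them, each of 4 numbers: dx, dy, dz in m, then a turn about the tool's z in degrees; each row shifts and turns the commanded pose from where the row before left it, along the tool's axes as they then stand; what a row does not reach is not made up. A row lasts 1/8 s, in which the tool goes at most 0.0625 m and 10.7 degrees, less where a joint would pass 70% of its speed; a pose out of reach is approached as far as the arm can. aperture is the finger opening in m, set as the call begins (left out keeps the last). The fingers move at their own pace and stop on an object; grip_n is the grip in N (left out, the last holds). Time passes only in rows, so rows that do not move let the fingers close. The tool returns the time, the measured TCP pose, the force, the opening and the grip force at its end. only (a regular expression) keeps the lines of the reply that match it, lines (a string "A,B") keeps lines A to B, and quiet returns only ok. Input that does not fit is refused with a message, and nothing moves.
- status.observe(): the state, without advancing time (a new reading comes with each control period).
- imaging.get_image(name): name is "scene" or "side" or "wrist"; returns the picture (420x560x3 uint8, red, green, blue); there is no depth.
- imaging.camera_model(name): a dict with "camera_matrix" (3x3 intrinsics, pixels), "extrinsics" (4x4, takes a point from camera to world coordinates); the wrist camera has in their place "mount" (4x4, takes a point from camera to tool coordinates, whose origin is the TCP and whose axes are the flange's). Camera axes: x right, y down, z forward; pixel columns grow to the right and rows downward; lengths in m; the calibration is good to about 2 mm. A picture is of the moment at which its call begins: read the wrist's pose just before it. camera_model takes no time and is no camera call.
- workorder.close_job(): hands the job in; it is judged then, once.
The state is a dict: "time_s": time; "joint_pos": joint angles; "joint_velocities": joint speeds; "tau": joint torques, N m; "ee_pos": TCP position; "tcp_rot": TCP orientation; "contact_force": force on the tool from outside, world axes, zero at the start; "ft_torque": the same for the moment, N m; "opening": finger opening in m; "grasp_force": force on a finger pad.
Only numpy, scipy, OpenCV 4.12 (cv2) and the standard library are available. Lean on these libraries where they do the work, as an engineer would, in place of code of your own. Each camera call takes 0.05 s, during which the arm holds its last target. There are 200 camera calls.

## Task

Two like post holders are bolted to the optical table, each with a steel post that carries a round flat-topped head; one post is already set at beam height, the other is sunk to the bottom of its bore. Take the low post by its head and draw it straight up, without forcing it sideways against its bore, until its head is level with the head of the set post; it must stay in its holder. Finish while still holding it there, so that the thumb screw can be tightened, and leave the set post and everything else on the table alone.

Things in the scene. Friction and masses are not known exactly. Their poses are not given: they have to be found in the camera images.
- post: the low post, loose in its holder's bore: a steel rod 12.7 mm in diameter and 100 mm long with a round aluminium head, 26 mm in diameter and 20 mm tall, on top (120 mm in all, about 0.14 kg). Origin: centre of the rod's foot; z runs up along the rod, the head lies at z = 100 to 120 mm. At the start the foot rests on the bore's floor, 10 mm above the table, the head 40 mm above the holder's rim
- post_top (a point): centre of the flat top face of the low post's head, on the post's axis, 120 mm above the foot; at the start about 130 mm above the table
- holder: the low post's holder, black, fixed to the table: square base plate 60x60x10 mm, round tube 31 mm in diameter up to 70 mm above the table, thumb screw on its -y side reaching 29 mm from the axis at 52 mm height. Origin: centre of its underside, on the bore's axis; z up. The bore is vertical, 14 mm in diameter, 60 mm deep, its floor 10 mm above the table; the only drag in it is contact friction
- bore_mouth (a point): centre of the rim of that holder's bore, 70 mm above the table
- set_holder: the other holder, of the same shape and size, fixed to the table; it stands 14 to 38 cm to the left or right of the first. Origin: centre of its underside, z up
- set_post: the post already set at beam height, same shape and size as the low one, fixed in the other holder; it stands 18 to 36 mm higher than the low post does at the start. Origin: centre of the rod's foot, z up
- set_post_top (a point): centre of the flat top face of the set post's head: the height to match; axes parallel to the set holder's, z up
- lens_tube: black threaded lens tube, 30 mm across and 30 mm tall, standing between the two holders; a bystander, loose. Origin: centre of its underside
- screw_tin: round tin, 66 mm across, 27 mm tall; a bystander, loose. Origin: centre of its underside
- hex_driver: hex driver lying on the table, 213 mm long, 29 mm thick; a bystander, loose. Origin: centre of its underside
- slide_box: flat-topped box of slides, 35x85x34 mm; a bystander, loose. Origin: centre of its underside
- tape_roll: roll of black tape lying flat, 58 mm across, 19 mm tall; a bystander, loose. Origin: centre of its underside

How it is judged:
By the outcome, as a careful person would: the job done as asked, in the order asked, and still so for the second after the job is handed in, while the arm keeps its last pose, push and grip.
It also fails if it takes over 35 s, if anything falls off the work surface, if the arm or the gripper's body presses on something with over 40 N, if the wrist force passes 120 N, or if a joint passes its speed limit or range.

## Working session

There is one attempt and no reset: what is moved stays moved. The work goes in short steps, Python scripts to look and compute and a tool call to move; the robot and the scene stay as the last step left them, time stands still between calls to the robot, and variables do not carry over. Pictures are saved under pics/ and viewed, at most 10 in all, crops included, and the job is handed in when it is done.

```bash
ls; mkdir -p pics
```

Run:
```python
from bench import arm, imaging, status, workorder
import cv2,numpy as np
ims=[]
for n in("scene","side"):
    i=imaging.get_image(n)[:,:,::-1].copy(); cv2.imwrite(f"pics/{n}0.png",i)
    m=imaging.camera_model(n);print(n,np.round(m["camera_matrix"],1).tolist(),np.round(m["extrinsics"],3).tolist())
print(imaging.camera_model("wrist"));print(status.observe(),arm.tip_extent)
```

```text
bench.py
pics
scene [[379.9, 0.0, 278.7], [0.0, 379.9, 206.3], [0.0, 0.0, 1.0]] [[0.739, -0.372, 0.562, -0.065], [-0.674, -0.431, 0.6, -0.799], [0.019, -0.822, -0.569, 0.681], [0.0, 0.0, 0.0, 1.0]]
side [[395.1, 0.0, 279.1], [0.0, 395.1, 204.2], [0.0, 0.0, 1.0]] [[-0.946, -0.168, 0.277, 0.211], [-0.324, 0.441, -0.837, 0.594], [0.019, -0.882, -0.471, 0.56], [0.0, 0.0, 0.0, 1.0]]
{'camera_matrix': array([[371.22784   ,   0.        , 282.4629971 ],
       [  0.        , 371.22784   , 207.33623011],
       [  0.        ,   0.        ,   1.        ]]), 'mount': array([[-1.27413084e-04, -9.68088869e-01, -2.50607114e-01,
         6.78587968e-02],
       [ 9.99998510e-01,  3.08119901e-04, -1.69867620e-03,
         5.14961713e-04],
       [ 1.72168656e-03, -2.50606957e-01,  9.68087387e-01,
        -1.40846108e-01],
       [ 0.00000000e+00,  0.00000000e+00,  0.00000000e+00,
         1.00000000e+00]])}
{'time_s': 0.1, 'joint_pos': array([65.59667002, 27.36887559,  1.28035517, 89.16900595, -0.66194674,
       63.55654679, -4.76117949]), 'joint_velocities': array([-0.06409187, -0.04538498,  0.08140091, -0.07610052, -0.01441529,
       -0.01668146, -0.0461778 ]), 'tau': array([ 3.20496540e-03, -5.84088206e+01,  1.53925393e+00, -2.73315954e+01,
       -5.42574737e-02,  1.31044936e-02,  5.79559082e-05]), 'ee_pos': array([ 0.2107931 , -0.64074474,  0.24383135]), 'tcp_rot': array([-1.79912917e+02,  3.56456840e-03,  1.82093919e+01]), 'contact_force': array([0.25652017, 0.05947231, 0.29062801]), 'ft_torque': array([-0.01042157, -0.01253786, -0.05713634]), 'grasp_force': 0.0, 'opening': 0.0875901394700499} 0.022
```

View pics/scene0.png

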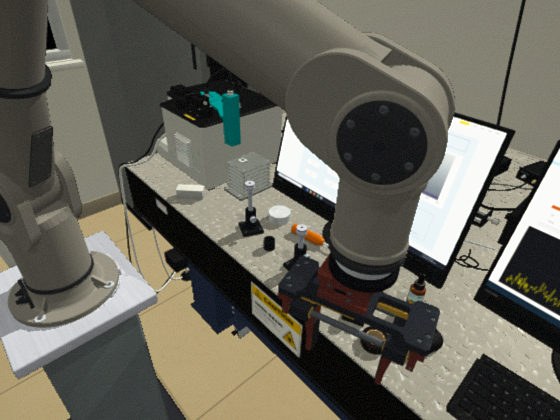

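View pics/side0.png

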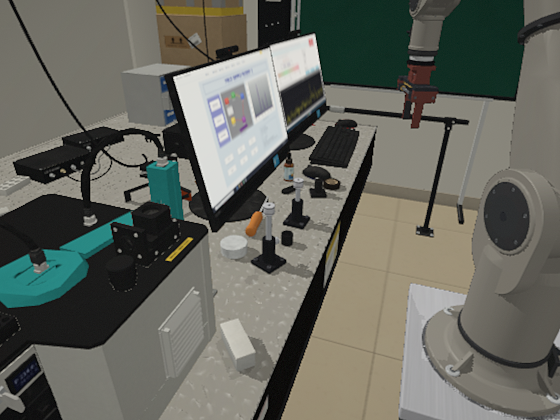

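The scene view shows one holder with its head near (250,185) and another near (302,230). The side view shows the same two heads near (269,207) and (297,185). I'll enlarge both to measure them.

Run:
```python
import cv2,numpy as np
a=cv2.imread("pics/scene0.png")[170:280,230:330];b=cv2.imread("pics/side0.png")[170:280,225:325]
cv2.imwrite("pics/c0.png",np.hstack([cv2.resize(x,(400,440),interpolation=cv2.INTER_NEAREST) for x in(a,b)]))
```

```text
(no output)
```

View pics/c0.png

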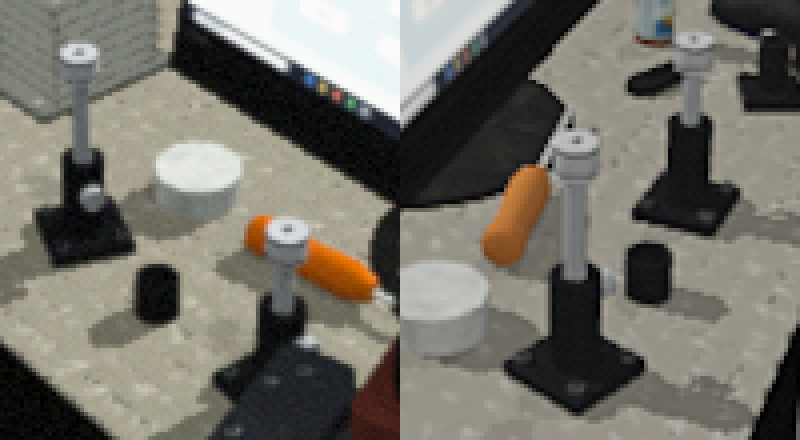

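The taller, set post is the left one: top at scene (249.5,181.5) and side (269.3,204.8). The low post is the right one: top at scene (301.8,227) and side (298.3,179). The lens tube stands between them. Next I triangulate both tops.

Create h.py:
```python
from bench import arm, imaging, status, workorder
import numpy as np
from scipy.spatial.transform import Rotation as R
def ray(n,p,E=None):
    m=imaging.camera_model(n);E=m["extrinsics"] if E is None else E
    d=E[:3,:3]@np.linalg.solve(m["camera_matrix"],[p[0],p[1],1]);return E[:3,3],d/np.linalg.norm(d)
def meet(rs):
    P=[np.eye(3)-np.outer(d,d) for o,d in rs]
    x=np.linalg.solve(sum(P),sum(p@o for p,(o,d) in zip(P,rs)))
    return x,[float(np.linalg.norm(p@(x-o))) for p,(o,d) in zip(P,rs)]
def onz(r,z): return r[0]+r[1]*(z-r[0][2])/r[1][2]
def wristE(s):
    T=np.eye(4);T[:3,:3]=R.from_euler("xyz",s["tcp_rot"],degrees=True).as_matrix();T[:3,3]=s["ee_pos"]
    return T@imaging.camera_model("wrist")["mount"]
```

Run:
```python
from h import *
for k,a,b in(("low",(301.8,227),(298.3,179)),("set",(249.5,181.5),(269.3,204.8))):
    print(k,meet([ray("scene",a),ray("side",b)]))
low=meet([ray("scene",(301.8,227)),ray("side",(298.3,179))])[0]
s=status.observe();r=R.from_euler("xyz",s["tcp_rot"],degrees=True)
print(r.inv().apply(low-s["ee_pos"]),np.hypot(*low[:2]))
```

Run:
```python
from h import *
print(meet([ray("scene",(276,184)),ray("side",(221,229))]))
```

```text
(array([ 0.58010876, -0.09014414,  0.08993473]), [0.007540160247404004, 0.00754016024740387])
```

inch_along(increments={"ticks": [[0, 0, 0, 9.1], [0, 0, 0, 9.1], [0, 0, 0, 0]]})

```text
time_s: 0.48
ee_pos: [0.2109, -0.6409, 0.2442]
tcp_rot: [-180.0, 0.0, 0.1]
contact_force: [-0.1, 0.5, -0.4]
opening: 0.0879
grasp_force: 0.0
```

inch_along(increments={"ticks": [[0.035, -0.045, 0, 0], [0.04, -0.05, 0, 0], [0.04, -0.05, 0, 0], [0.04, -0.05, 0, 0], [0.03, -0.05, 0, 0]]})

```text
time_s: 1.1
ee_pos: [0.3945, -0.3978, 0.2447]
tcp_rot: [180.0, -0.0, 0.3]
contact_force: [0.3, 0.1, -0.6]
opening: 0.0876
grasp_force: 0.0
```

inch_along(increments={"ticks": [[0, -0.05, 0, 0], [0.005, -0.05, 0, 0], [0, -0.045, 0, 0], [0, -0.02, 0, 0], [0, 0, 0, 0]]})

```text
time_s: 1.72
ee_pos: [0.3981, -0.2336, 0.2448]
tcp_rot: [180.0, -0.0, 0.3]
contact_force: [-0.4, 0.6, -1.3]
opening: 0.0878
grasp_force: 0.0
```

Create look.py:
```python
import sys,cv2
from h import *
s=status.observe();i=imaging.get_image("wrist")[:,:,::-1].copy();cv2.imwrite(f"pics/{sys.argv[1]}.png",i)
np.save(f"pics/{sys.argv[1]}.npy",wristE(s));print(s["ee_pos"],s["tcp_rot"])
```

```bash
python3 look.py wA
```

```text
[ 0.39811979 -0.23359841  0.24480404] [ 1.79990033e+02 -6.02562913e-03  3.35475960e-01]
```

inch_along(increments={"ticks": [[0.02, 0.03, 0, 0], [0.025, 0.04, 0, 0], [0.015, 0.02, 0, 0], [0, 0, 0, 0]]})

```text
time_s: 2.28
ee_pos: [0.4579, -0.3277, 0.244]
tcp_rot: [180.0, 0.0, -0.1]
contact_force: [0.0, -0.3, -0.2]
opening: 0.0881
grasp_force: 0.0
```

```bash
python3 look.py wB
```

Run:
```python
import cv2,numpy as np
cv2.imwrite("pics/c1.png",np.hstack([cv2.resize(cv2.imread(f"pics/{n}.png"),(400,300)) for n in("wA","wB")]))
```

```text
[ 0.4579191  -0.32767742  0.24403995] [ 1.79966516e+02  3.18254361e-02 -1.32246105e-01]
```

View pics/c1.png

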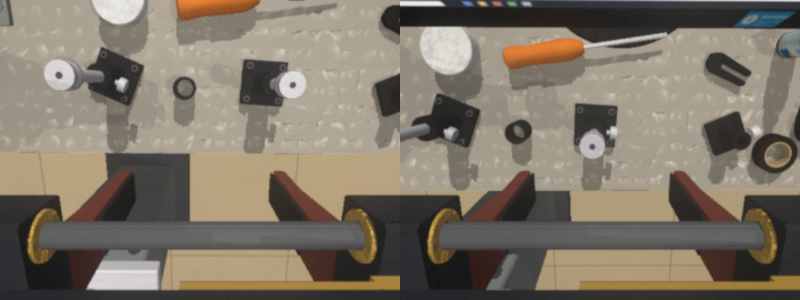

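The wrist view shows the low head near the image centre in wB, about (269,204). In wA the set head is at about (87,105) and the low head at about (409,119). I need one more view with both heads in frame.

inch_along(increments={"ticks": [[0, -0.04, 0, 0], [0, -0.05, 0, 0], [0, -0.05, 0, 0], [0, -0.03, 0, 0], [0, 0, 0, 0]]})

```text
time_s: 2.95
ee_pos: [0.4574, -0.1522, 0.2449]
tcp_rot: [-180.0, 0.0, 0.3]
contact_force: [0.1, -0.2, 0.4]
opening: 0.0877
grasp_force: 0.0
```

```bash
python3 look.py wC
```

Run:
```python
import cv2,numpy as np
out=[]
for n in("wA","wB","wC"):
    i=cv2.imread(f"pics/{n}.png");h=cv2.cvtColor(i,cv2.COLOR_BGR2HSV)
    m=((h[...,2]>190)&(h[...,1]<30)).astype(np.uint8)
    m=cv2.morphologyEx(m,cv2.MORPH_OPEN,np.ones((5,5)))
    for c in cv2.findContours(m,0,2)[0]:
        if 400<cv2.contourArea(c)<4000:
            e=cv2.fitEllipse(cv2.convexHull(c));print(n,np.round(e[0],1),np.round(e[1],1))
    out.append(i[60:260])
cv2.imwrite("pics/c2.png",cv2.resize(np.vstack(out),None,fx=1,fy=1))
```

```text
[ 0.45735552 -0.15222681  0.24485969] [-1.79987011e+02  4.37258201e-03  3.12031044e-01]
wA [174.1 393.5] [57.2 97.2]
wA [409.9 118.1] [36.4 40. ]
wA [ 82.3 103.8] [39.2 44.6]
wA [164.   -6.1] [71.3 79. ]
wB [63.8 66.3] [67.6 76.2]
wC [516.8 204.7] [31.9 36.9]
wC [221.3 201.2] [36.3 36.8]
wC [258.8  64.6] [71.3 75.3]
wC [274.4   2.7] [  6.6 185.4]
```

View pics/c2.png

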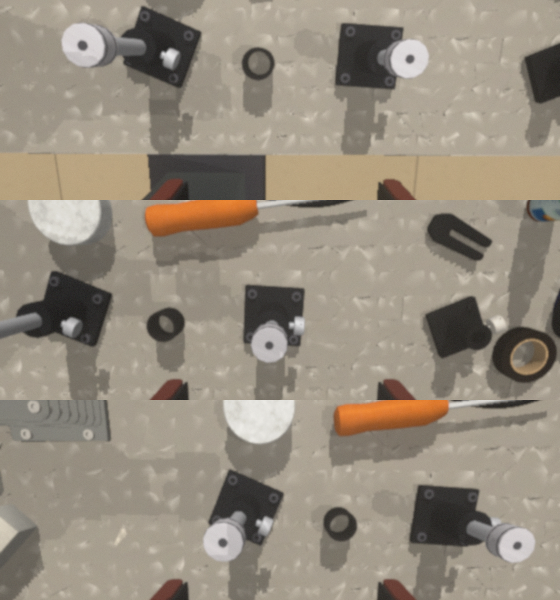

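Central holes, in full-image pixels: wA set (82,105) and low (410,118); wB low (269,205); wC set (222,203) and low (517,205). I'll refine these to sub-pixel and triangulate.

Create tri.py:
```python
import cv2
from h import *
def hole(n,g,r=6):
    i=cv2.GaussianBlur(cv2.imread(f"pics/{n}.png",0),(0,0),.7).astype(float);x,y=map(int,g);w=i[y-r:y+r+1,x-r:x+r+1]
    d=np.clip(np.median(w)-25-w,0,None);Y,X=np.mgrid[-r:r+1,-r:r+1];return np.array([x+(d*X).sum()/d.sum(),y+(d*Y).sum()/d.sum()])
def wr(n,p): return ray("wrist",p,np.load(f"pics/{n}.npy"))
```

Run:
```python
from tri import *
g={"low":{"wA":(410,118),"wB":(269,205),"wC":(517,205)},"set":{"wA":(82,105),"wC":(222,203)}}
for k,v in g.items():
    q={n:hole(n,p) for n,p in v.items()};rs=[wr(n,p) for n,p in q.items()]
    print(k,{n:np.round(p,2).tolist() for n,p in q.items()},meet(rs),meet([rs[0],rs[-1]]))
    if k=="low": print([np.round(onz(r,.13),4).tolist() for r in rs])
```

```text
low {'wA': [409.55, 118.65], 'wB': [268.77, 205.06], 'wC': [516.92, 205.26]} (array([ 0.46170506, -0.31823751,  0.13082818]), [2.2593375352651784e-05, 4.333666524200192e-05, 2.4913275567957095e-05]) (array([ 0.46172131, -0.31825311,  0.13078393]), [6.38576193089926e-06, 6.385761930900248e-06])
[[0.4617, -0.3185, 0.13], [0.4615, -0.3182, 0.13], [0.4615, -0.3188, 0.13]]
set {'wA': [82.11, 105.05], 'wC': [222.37, 202.38]} (array([ 0.46894386, -0.11412101,  0.15655095]), [2.910158988443738e-05, 2.910158988441077e-05]) (array([ 0.46894386, -0.11412101,  0.15655095]), [2.910158988443738e-05, 2.910158988441077e-05])
```

inch_along(increments={"ticks": [[0.004, 0.04, 0, 0], [0, 0.05, 0, 0], [0, 0.05, 0, 0], [0, 0.025, 0, 0], [0, 0, 0, 0]]})

```text
time_s: 3.62
ee_pos: [0.4603, -0.3231, 0.2443]
tcp_rot: [179.9, 0.1, -0.3]
contact_force: [-0.2, 0.8, -0.0]
opening: 0.0877
grasp_force: 0.0
```

inch_along(increments={"ticks": [[0, 0, 0.02, 0], [0, 0, 0.03, 0], [0, 0, 0.02, 0], [0, 0, 0, 0]]})

```text
time_s: 4.12
ee_pos: [0.4609, -0.3183, 0.1734]
tcp_rot: [-179.9, 0.2, 0.1]
contact_force: [-1.1, -0.0, 0.5]
opening: 0.0877
grasp_force: 0.0
```

```bash
python3 look.py wD
```

Run:
```python
from h import *
s=status.observe();t=np.array([.4616,-.3184,.123])
print(R.from_euler("xyz",s["tcp_rot"],degrees=True).inv().apply(t-s["ee_pos"]))
```

```text
[ 0.46093353 -0.31828932  0.17336763] [-1.79884309e+02  1.68932212e-01  6.91361724e-02]
[-5.80028303e-05 -4.99411242e-04  5.15584784e-02]
```

View pics/wD.png

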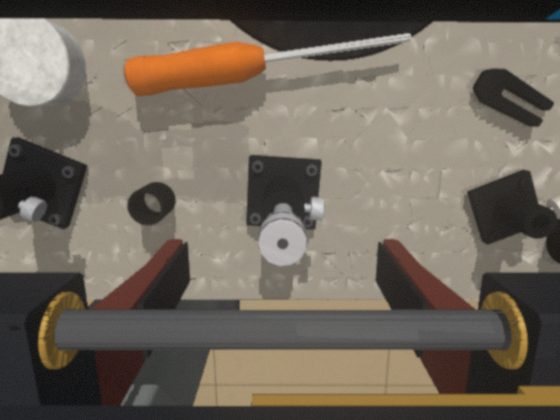

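The head, at (283,242), sits midway between the fingers at columns 188 and 377, so the alignment is good. I'll descend and close gently.

inch_along(increments={"ticks": [[0, 0, 0.02, 0], [0, 0, 0.02, 0], [0, 0, 0.011, 0], [0, 0, 0, 0], [0, 0, 0, 0]]}, aperture=0.04)

```text
time_s: 4.8
ee_pos: [0.4626, -0.32, 0.1246]
tcp_rot: [180.0, -0.1, 0.0]
contact_force: [0.3, 0.1, -0.6]
opening: 0.042
grasp_force: 0.0
```

inch_along(increments={"ticks": [[0, 0, 0, 0], [0, 0, 0, 0], [0, 0, 0, 0]]}, aperture=0.03)

```text
time_s: 5.18
ee_pos: [0.4621, -0.3198, 0.1238]
tcp_rot: [180.0, -0.0, 0.0]
contact_force: [0.8, -0.0, -0.3]
opening: 0.03
grasp_force: 0.0
```

inch_along(increments={"ticks": [[0, 0, 0, 0], [0, 0, 0, 0], [0, 0, 0, 0], [0, 0, 0, 0]]}, aperture=0.02, grip_n=5)

```text
time_s: 5.68
ee_pos: [0.4621, -0.3196, 0.1237]
tcp_rot: [-180.0, -0.0, 0.0]
contact_force: [-0.1, 0.8, 1.1]
opening: 0.0263
grasp_force: 5.0
```

inch_along(increments={"ticks": [[0, 0, 0, 0], [0, 0, 0, 0], [0, 0, 0, 0]]}, aperture=0.02, grip_n=20)

```text
time_s: 6.05
ee_pos: [0.4621, -0.3196, 0.1237]
tcp_rot: [-180.0, -0.0, 0.0]
contact_force: [0.4, 2.2, 1.9]
opening: 0.0255
grasp_force: 20.0
```

inch_along(increments={"ticks": [[0, 0, -0.003, 0], [0, 0, 0, 0], [0, 0, 0, 0]]})

```text
time_s: 6.42
ee_pos: [0.4619, -0.3196, 0.1265]
tcp_rot: [-180.0, 0.0, 0.0]
contact_force: [-0.2, 1.1, -1.1]
opening: 0.0255
grasp_force: 20.0
```

```bash
python3 -c "
from h import *
o=status.observe();print(o['contact_force'],o['ft_torque'],o['ee_pos'])"
```

```text
[-0.16444651  1.1105096  -1.12005033] [ 0.59660268  0.02431406 -0.03885175] [ 0.46189122 -0.31961841  0.12654958]
```

The lift has begun at roughly the post's weight, with a 1 N side push. I'll ease 0.8 mm toward +y and carry on up.

inch_along(increments={"ticks": [[0, -0.0008, 0, 0], [0, 0, -0.003, 0], [0, 0, 0, 0], [0, 0, 0, 0]]})

```text
time_s: 6.92
ee_pos: [0.462, -0.3192, 0.1298]
tcp_rot: [180.0, -0.0, -0.0]
contact_force: [0.2, 0.2, -1.1]
opening: 0.0258
grasp_force: 20.0
```

```bash
python3 -c "
from h import *
o=status.observe();print(o['contact_force'],o['ft_torque'],o['ee_pos'])"
```

```text
[ 0.161601    0.20896265 -1.07668025] [ 0.00828108  0.03895052 -0.00724813] [ 0.46203746 -0.31922024  0.12978448]
```

inch_along(increments={"ticks": [[0, 0, -0.004, 0], [0, 0, -0.005, 0], [0, 0, -0.005, 0], [0, 0, -0.004, 0], [0, 0, 0, 0]]})

```text
time_s: 7.55
ee_pos: [0.4622, -0.3191, 0.1481]
tcp_rot: [180.0, -0.0, 0.0]
contact_force: [-0.4, 0.2, -2.1]
opening: 0.0258
grasp_force: 20.0
```

inch_along(increments={"ticks": [[0, 0, 0, 0], [0, 0, 0, 0]]})

```text
time_s: 7.8
ee_pos: [0.4619, -0.3189, 0.1475]
tcp_rot: [-180.0, 0.0, 0.0]
contact_force: [-0.1, 0.2, -1.1]
opening: 0.0257
grasp_force: 20.0
```

```bash
python3 look.py wE
```

Run:
```python
from bench import arm, imaging, status, workorder
import cv2,numpy as np
c=[]
for n,(y,x) in(("scene",(140,220)),("side",(150,225))):
    i=imaging.get_image(n)[:,:,::-1].copy();cv2.imwrite(f"pics/{n}1.png",i);c.append(cv2.resize(i[y:y+110,x:x+100],(400,440)))
cv2.imwrite("pics/c3.png",np.hstack(c))
o=status.observe();print(o['contact_force'],o['ft_torque'],o['ee_pos'])
```

```text
[ 0.46189239 -0.3189256   0.14746156] [-1.79990484e+02  1.78559231e-02  4.54326772e-03]
[ 0.17169678  0.24281023 -1.08595757] [-0.01735417  0.02141121  0.01425687] [ 0.4619677  -0.31891632  0.14751272]
```

View pics/c3.png

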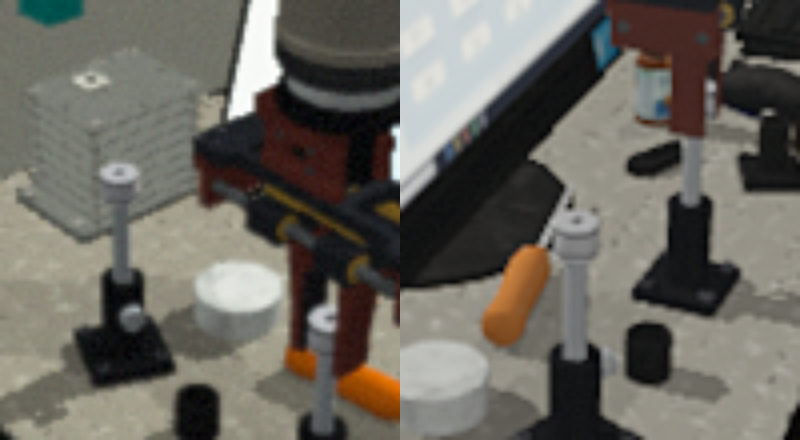

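View pics/wE.png

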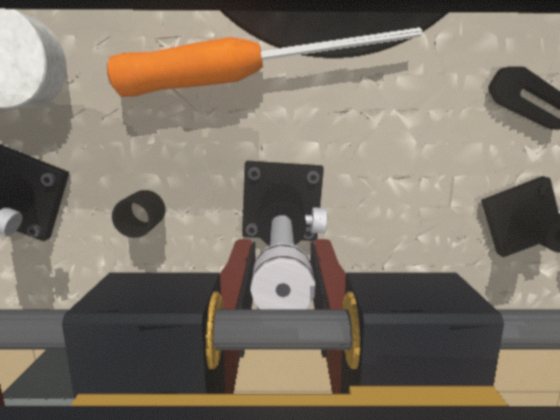

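The low head is held square between the fingers, its hole at about (283,290), and the foot is still in the bore. I'll check for slip with the height measured from the pictures.

Run:
```python
from tri import *
p=hole("wE",(283,290));r=wr("wE",p);A=np.array([.4617,-.3184])
print(p,meet([r,(np.array([*A,0]),np.array([0,0,1.]))]))
low=lambda q:meet([ray("scene",q),(np.array([*A,0]),np.array([0,0,1.]))])
st=lambda q:meet([ray("scene",q),(np.array([.4689,-.1141,0]),np.array([0,0,1.]))])
h0=hole("scene0",(302,227),3);h1=hole("scene1",(301,219),3);s0=hole("scene0",(250,182),3);s1=hole("scene1",(250,182),3)
print(h0,low(h0),h1,low(h1),s0,st(s0),s1,st(s1))
```

```text
[nan nan] (array([nan, nan, nan]), [nan, nan])
[302.23584906 229.54716981] (array([ 0.46219363, -0.3189427 ,  0.12322001]), [0.0007336139440707212, 0.0007336139440706358]) [302.05783582 218.73880597] (array([ 0.46147693, -0.31815622,  0.15496935]), [0.00033043853407567855, 0.000330438534075652]) [250.66981132 179.66981132] (array([ 0.47009659, -0.1150388 ,  0.16544553]), [0.0015209125382065623, 0.001520912538206577]) [250.87719298 180.        ] (array([ 0.4703019 , -0.11520125,  0.16441976]), [0.0017827115250205713, 0.0017827115250205101])tri.py:5: RuntimeWarning: invalid value encountered in scalar divide
  d=np.clip(np.median(w)-25-w,0,None);Y,X=np.mgrid[-r:r+1,-r:r+1];return np.array([x+(d*X).sum()/d.sum(),y+(d*Y).sum()/d.sum()])
```

Run:
```python
from tri import *
A=(np.array([.4617,-.3184,0]),np.array([0,0,1.]))
p=hole("wE",(283,290),12);print(p,meet([wr("wE",p),A]))
for n,g in(("wB",(269,205)),("wD",(283,243))):
    p=hole(n,g,8);print(n,p,meet([wr(n,p),A]),onz(wr(n,p),.1308))
print(onz(wr("wE",hole("wE",(283,290),12)),.1546))
```

```text
[282.57049533 289.71528984] (array([ 0.46169885, -0.31885036,  0.154723  ]), [0.00045035651940394646, 0.00045035651940413034])
wB [268.78326109 205.06402134] (array([ 0.46171054, -0.31833234,  0.1310836 ]), [6.847672844687973e-05, 6.847672844686511e-05]) [ 0.46164922 -0.31825348  0.1308    ]
wD [282.20959889 243.36192905] (array([ 0.46170037, -0.31836416,  0.13061675]), [3.583837079028299e-05, 3.583837079022788e-05]) [ 0.46176836 -0.31832902  0.1308    ]
[ 0.46163482 -0.31930055  0.1546    ]
```

There's no slip: the head top measures 0.1547 m against 0.1546 m expected. Another 1.9 mm of lift is needed.

inch_along(increments={"ticks": [[0, 0, -0.0019, 0], [0, 0, 0, 0], [0, 0, 0, 0], [0, 0, 0, 0], [0, 0, 0, 0]]})

```text
time_s: 8.57
ee_pos: [0.462, -0.319, 0.1496]
tcp_rot: [180.0, -0.0, 0.0]
contact_force: [-0.7, -0.2, -0.7]
opening: 0.0254
grasp_force: 20.0
```

inch_along(increments={"ticks": [[0, 0, 0, 0], [0, 0, 0, 0], [0, 0, 0, 0]]})

```text
time_s: 8.95
ee_pos: [0.462, -0.319, 0.1496]
tcp_rot: [180.0, -0.0, 0.0]
contact_force: [-0.2, -0.2, -0.9]
opening: 0.0256
grasp_force: 20.0
```

```bash
python3 look.py wF
```

Run:
```python
from tri import *
A=(np.array([.4617,-.3184,0]),np.array([0,0,1.]))
p=hole("wF",(282,291),12);print(p,meet([wr("wF",p),A]))
o=status.observe();print(o['contact_force'],o['ft_torque'],o['ee_pos'])
```

```text
[ 0.46201154 -0.31897671  0.14956798] [ 1.79999120e+02 -3.92935301e-05  4.43132701e-03]
[282.57402361 289.7094377 ] (array([ 0.46169896, -0.31887588,  0.15659542]), [0.0004758856095860212, 0.000475885609586035])
[-0.28516472  0.45625814 -0.59054764] [ 0.03220839  0.0137327  -0.0093795 ] [ 0.46202396 -0.31894904  0.14955738]
```

The head is at 0.1566 m, matching the set post's 0.15655 m, and it's steady with negligible side force. Handing in.

```bash
python3 -c "
from bench import arm, imaging, status, workorder
print(workorder.close_job())"
```

```text
the job is handed in; nothing more can be done
None
```

I drew the low post straight up about 26 mm and handed the job in still holding it in its holder, its head at 0.1566 m by wrist camera against 0.15655 m for the set post; the other objects were not touched.

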